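# Label-up carton into the meal tray

## Task

The six-sided carton is lying with its labelled side turned partly underneath: turn it over until the paper label faces straight up, and put it in the empty bay of the black meal tray, lying flat on the bay's floor lengthwise along the bay. Set it down with the gripper rather than dropping it in, let go of it, and leave the shaker, the sauce cup and the lidded meal box where they stand.

Things in the scene. Friction and masses are not known exactly. Their poses are not given: they have to be found in the camera images.
- carton: Loose brown card carton, about 130 g, a rigid regular hexagonal prism: 64 mm long, 52 mm across flats, 60 mm across edges, each flat 30 mm wide. Origin at its centre, 26 mm above what it lies on. x axis: along the prism; z axis: out of the labelled flat. Starts lying on a flat on the table with x within 35 degrees of straight ahead of the robot, label on a downward-slanting flat, 120 degrees of roll from up.
- label (a point): Centre of the carton's white paper label, on the labelled flat, 26 mm from the carton's centre. The label is 18 mm wide and runs the full length, its ends folded 16 mm over both end faces. The opposite flat has a 10 mm wide dark glue seam along its middle; it is on an upward-slanting flat at the start.
- tray: Black plastic meal tray, fixed to the table: 144 mm along its x axis, 192 mm along its y axis, walls 4 mm thick, rim 26 mm above the table. Origin at the centre of its underside. Two equal bays side by side: the one on its own +y side holds a round lidded tub (85 mm across, top 40 mm above the table), the one on its -y side is empty.
- bay (a point): Centre of the empty bay's floor, 4 mm above the table, z up, axes parallel to the tray's: the bay is 136 mm inside along x (its length) and 90 mm inside along y, its walls rise 22 mm above the floor.
- shaker: Bystander: steel shaker, 47 mm across, 86 mm tall, standing; origin at the centre of its underside.
- saucecup: Bystander: open steel sauce cup, 60 mm across, 35 mm tall, standing; origin at the centre of its underside.
- mealbox: Bystander: black meal box with a clear domed lid, 132 mm (own x) by 182 mm (own y), 65 mm tall; origin at the centre of its underside.
Things that resemble listed ones, but are neither listed nor needed, are in the scene too. Leave any pink or turquoise look-alike of the carton alone. What is shaped like the tray but yellow is not meant.

How it is judged:
By the outcome, as a careful person would: the job done as asked, in the order asked, and still so for the second after the job is handed in, with the robot touching nothing.
It also fails if it takes over 64 s, if anything falls off the work surface, if the arm or the gripper's body presses on something with over 40 N, if the wrist force passes 120 N, or if a joint passes its speed limit or range.

## Robot

A 7-joint arm with a two-finger parallel gripper is mounted at the origin on the work surface. World frame = base frame: x ahead of the robot, y to its left, z up, the work surface at z = 0. Lengths are in m, angles in rad, forces in N, time in s.
With the tool pointing down it reaches from about 0.4 to 0.85 m from the base axis. Payload 10.4 kg.
Tool frame: the origin (TCP) lies midway between the tips of the shut fingers; the grasp point (between the pads) lies 19 mm behind it; z points along the fingers, y is the line along which they close (so a half turn about z gives the same grasp; the last joint's range is limited). The gripper opens to 85 mm and grips with 20 to 120 N. Pads are 22 mm wide; open, the fingers measure 114 mm over their backs; the gripper's body (76 mm by 85 mm) begins 54 mm behind the grasp point. The pads swing forward as they close: fully open they stand 13 mm farther back than shut.
Start: joints at [1.187, 0.332, -0.065, 1.46, 0.022, 1.35, -0.088], TCP at [0.221, -0.585, 0.231] pointing down, gripper open.
Joint ranges: [-2.6, 2.6], [-0.5, 2.12], [-1.47, 1.34], [0.16, 2.42], [-1.27, 4.41], [0.06, 2.06], [-2.6, 2.6]. Speed limits (rad/s): [2.22, 2.22, 2.79, 2.79, 3.14, 3.14, 3.14].

## Interface

Orientations are given as a unit quaternion [w, x, y, z].
In Python, from cell import sensors, grab_frame, job_done gives the robot as it stands.
- The arm moves only by the tool carry_out, never from a script. Its argument "increments" is text: rows parted by semicolons, each of 4 numbers parted by spaces: the shift along the tool's x, y, z in cm, then the turn about the tool's z in degrees. In form: dx dy dz twist; .... A call has exactly 8 rows; each row is the pose to reach, as a shift and turn from the pose commanded when the call began, along the tool's axes at that moment; what a row does not reach only later rows make up. A row lasts 1/8 s, in which the tool goes at most 62.5 mm and 10.7 degrees, less where a joint would pass 70% of its speed; a pose out of reach is approached as far as the arm can. A call with a gripper value outside its range is refused whole. "gripper" is the opening in per cent of the stroke, from 0 (shut) to 100 (fully open), set as the call begins (left out, the last holds). The fingers move at their own pace and stop on an object; the grip force is fixed at half the most. Time passes only in rows, so rows that repeat a pose let the fingers close, or fill a call up. It gives the time, the measured TCP pose, the force, the opening and the grip force at its end, in the units of the state.
- sensors.read_state(): the state, without advancing time (a new reading comes with each control period).
- grab_frame(name): name is "scene" or "side" or "wrist"; returns a dict with "frame" (384x512x3 uint8, red, green, blue), "z_map" (384x512 float32, m along the optical axis (not along the pixel's ray), 0 where there is no reading), "fx", "fy", "cx", "cy" (pixels), "k1" (the pictures are not rectified: a ray, as slopes to the right and down, at radius r is drawn at 1 + k1 r^2 times it, then the intrinsics apply), "R" (3x3) and "t" (3): a world point X has camera coordinates R X + t. Camera axes: x right, y down, z forward; pixel columns grow to the right and rows downward; lengths in m; the calibration is good to about 2 mm. A picture is of the moment at which its call begins.
- job_done(): hands the job in; it is judged then, once.
The state is a dict: "clock": time; "qpos": joint angles; "qvel": joint speeds; "effort": joint torques, N m; "tool_pos": TCP position; "eef_rot": TCP orientation; "ft_force": force on the tool from outside, world axes, zero at the start; "wrist_torque": the same for the moment, N m; "opening": opening from 0.0 (shut) to 1.0 (fully open); "grasp_force": force on a finger pad.
Only numpy, scipy, OpenCV 4.12 (cv2) and the standard library are available. Lean on these libraries where they do the work, as an engineer would, in place of code of your own. Each camera call takes 0.05 s, during which the arm holds its last target. There are 200 camera calls.

## Working session

There is one attempt and no reset: what is moved stays moved. The work goes in short steps, Python scripts to look and compute and a tool call to move; the robot and the scene stay as the last step left them, time stands still between calls to the robot, and variables do not carry over. Pictures are saved under pics/ and viewed, at most 10 in all, crops included, and the job is handed in when it is done.

Besides the shell and the picture viewer there is one more tool, called after "Emit:" by a JSON object that holds its "name" and its "arguments". carry_out: Moves the arm, as the interface text tells. Its arguments: {"type":"object","properties":{"increments":{"type":"string"},"gripper":{"type":"number"}},"required":["increments"]}

```bash
mkdir -p pics; cat > h.py <<'E'
import numpy as np, cv2
from cell import sensors, grab_frame, job_done
def world(f):
    K=np.array([[f['fx'],0,f['cx']],[0,f['fy'],f['cy']],[0,0,1]]);h,w=f['z_map'].shape
    u,v=np.meshgrid(np.arange(w),np.arange(h))
    xd=(u-f['cx'])/f['fx'];yd=(v-f['cy'])/f['fy'];x,y=xd.copy(),yd.copy()
    for _ in range(8):
        s=1+f['k1']*(x*x+y*y);x,y=xd/s,yd/s
    z=f['z_map'];P=np.stack([x*z,y*z,z],-1)
    return (P-f['t'])@f['R']
def save(f,n): cv2.imwrite('pics/'+n+'.png',f['frame'][:,:,::-1])
E
python3 - <<'E'
from h import *
fs={n:grab_frame(n) for n in('scene','side')}
import pickle;pickle.dump(fs,open('f0.pkl','wb'))
for n,f in fs.items(): save(f,n+'0');print(n,-f['R'].T@f['t'],f['R'][2],f['fx'],f['k1'])
print(sensors.read_state())
E
```

```text
scene [ 1.02099867 -0.69268661  0.83686703] [-0.43271892  0.57224368 -0.69662867] 348.730519746296 -0.0821009177334996
side [0.40201048 0.9717246  0.83517953] [ 0.11630403 -0.78592844 -0.60728071] 496.8091098614097 -0.09346200269122688
{'clock': 0.1, 'qpos': array([ 1.1874165 ,  0.3327866 , -0.0647176 ,  1.46086063,  0.02158946,
        1.34992742, -0.08847684]), 'qvel': array([ 0.00058415, -0.00107385,  0.00128855, -0.00101852,  0.0007252 ,
       -0.00119905, -0.00028849]), 'effort': array([ 1.46279261e-03, -6.26747918e+01,  4.92488046e-02, -3.92433786e+01,
        1.62378070e-02,  7.06153209e-03, -8.06562070e-05]), 'tool_pos': array([ 0.22051424, -0.58443512,  0.23060776]), 'eef_rot': array([-6.28713882e-04,  9.83768516e-01,  1.79441058e-01, -1.37046326e-04]), 'ft_force': array([ 0.17591209,  0.13376791, -0.37467891]), 'wrist_torque': array([-0.03668852,  0.01432234,  0.0291065 ]), 'grasp_force': 0.0, 'opening': 0.9975833415662545}
```

View pics/scene0.png

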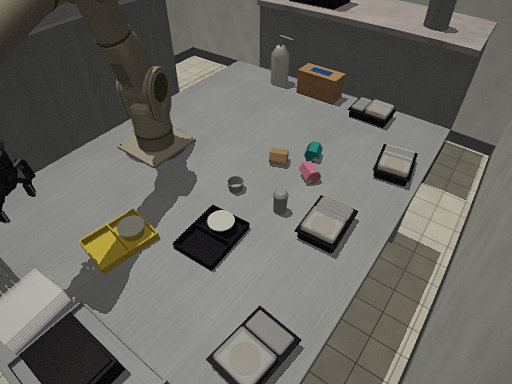

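View pics/side0.png

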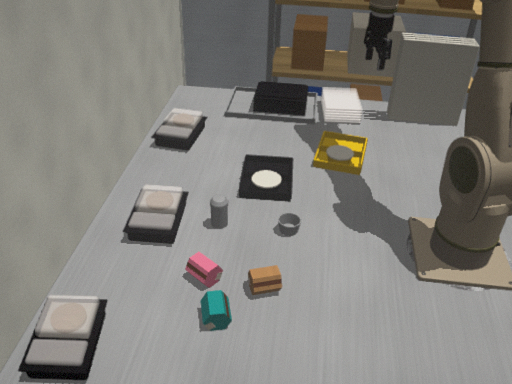

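The brown carton is at scene (279,156) and side (265,279). The black tray is at scene (212,237) and side (267,178), with the tub towards the far-left/+y side and the shaker and cup between it and the carton. Next I'll zoom in on the seam and measure.

```bash
cat > m.py <<'E'
from h import *
import pickle
fs=pickle.load(open('f0.pkl','rb'))
W={n:world(f) for n,f in fs.items()}
a=cv2.resize(fs['scene']['frame'][140:172,258:302],None,fx=9,fy=9,interpolation=2)
b=cv2.resize(fs['side']['frame'][258:300,240:290],None,fx=8,fy=8,interpolation=2)
h=max(a.shape[0],b.shape[0]);p=lambda i:np.pad(i,((0,h-i.shape[0]),(0,0),(0,0)))
cv2.imwrite('pics/c.png',np.hstack([p(a),p(b)])[:,:,::-1])
def blob(n,r,zmin=.006):
    y0,y1,x0,x1=r;P=W[n][y0:y1,x0:x1].reshape(-1,3);c=fs[n]['frame'][y0:y1,x0:x1].reshape(-1,3).astype(int)
    m=(P[:,2]>zmin)&(P[:,2]<.2);return P[m],c[m]
for n,r in(('scene',(140,172,258,302)),('side',(258,300,240,290))):
    P,c=blob(n,r);m=c[:,0]-c[:,2]>25;P=P[m];top=P[P[:,2]>.046]
    print('carton',n,len(P),P.min(0),P.max(0),'top',cv2.minAreaRect(top[:,:2].astype('f')), np.percentile(top[:,2],[10,50,90]))
for n,r in(('scene',(203,272,170,254)),('side',(150,205,232,300))):
    P,c=blob(n,r,.02);m=(c.max(1)<70)&(P[:,2]<.032);print('tray',n,cv2.minAreaRect(P[m][:,:2].astype('f')),np.median(P[m][:,2]))
    m=P[:,2]>.033;print('tub',P[m].mean(0))
for o,n,r in(('shaker','side',(190,230,205,232)),('cup','side',(210,240,275,305)),('pink','side',(248,290,180,227)),('turq','side',(287,332,197,235))):
    P,c=blob(n,r,.012);print(o,P.min(0),P.max(0))
E
python3 m.py
```

```text
carton scene 249 [0.43834225 0.15648254 0.0219536 ] [0.582873   0.21845145 0.05553907] top ((0.47173768281936646, 0.1911773979663849), (0.06398709118366241, 0.03813910856842995), 19.90447425842285) [0.04720208 0.05227195 0.05445987]
carton side 764 [0.43019245 0.16760169 0.00669153] [0.50488145 0.23494891 0.05638522] top ((0.46818897128105164, 0.19624944031238556), (0.06583616882562637, 0.04087400436401367), 23.827800750732422) [0.04877242 0.05199594 0.05444895]
tray scene ((0.5152329802513123, -0.2333802580833435), (0.14991319179534912, 0.19434235990047455), 3.473047971725464) 0.025313775336790544
tub [ 0.51342697 -0.18739019  0.04024093]
tray side ((0.5157608985900879, -0.23073917627334595), (0.1453315019607544, 0.20103682577610016), 3.3407881259918213) 0.02521672843875676
tub [ 0.51157719 -0.18179122  0.04077834]
shaker [ 0.59120574 -0.02950925  0.01207139] [0.63497019 0.01287858 0.08848424]
cup [ 0.40386731 -0.0497982   0.01208844] [0.46086645 0.01402753 0.03876988]
pink [0.56815967 0.15540356 0.01201758] [0.65305169 0.22887308 0.05700843]
turq [0.52233854 0.26014815 0.01210901] [0.59437694 0.33791048 0.05565796]
```

View pics/c.png

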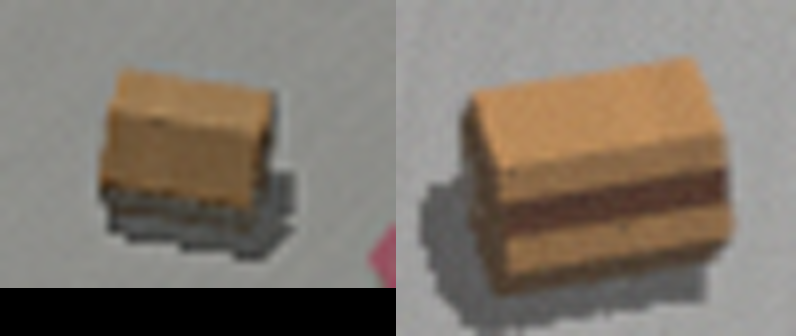

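The right-hand crop shows the dark seam on the upward-slanting flat on the +y side, at about crop (620,205). The label is therefore low on the −y side, and the carton needs two 60° tumbles towards +y. First I'll move above the carton.

```bash
cat >> h.py <<'E'
def inc(*ts):
    s=sensors.read_state();w,x,y,z=s['eef_rot'];p=s['tool_pos']
    from scipy.spatial.transform import Rotation as Ro
    R=Ro.from_quat([x,y,z,w]).as_matrix();a=np.degrees(np.arctan2(R[1,0],R[0,0]))
    print('t',s['clock'],'pos',p.round(4),'ang',a.round(2),'f',s['ft_force'].round(1),'op',round(s['opening'],3))
    for t in ts:
        d=(np.array(t[:3])-p)@R*100;print(d.round(2),round((a-t[3]+180)%360-180,1))
E
python3 -c "
from h import *
inc((.5,-.2,.25,66),(.47,.193,.2,112))"
```

```text
t 0.1 pos [ 0.2205 -0.5844  0.2306] ang 20.67 f [ 0.2  0.1 -0.4] op 0.998
[ 39.72 -26.1   -1.91] -45.3
[ 50.79 -63.92   3.14] -91.3
```

Emit:
{"name": "carry_out", "arguments": {"increments": "5 -3.3 0 -6; 10 -6.5 -0.5 -11; 15 -9.8 -1 -17; 20 -13 -1 -23; 25 -16.3 -1 -28; 30 -19.6 -1.5 -34; 35 -23 -2 -40; 39.7 -26.1 -2 -45.3", "gripper": 100}}

```text
clock: 1.1
tool_pos: [0.5009, -0.1986, 0.2516]
eef_rot: [0.0, 0.838, 0.546, 0.0]
ft_force: [0.7, -0.5, -0.9]
opening: 1.002
grasp_force: 0.0
```

```bash
python3 -c "
from h import *
inc((.47,.193,.2,112))"
```

```text
t 1.1 pos [ 0.5009 -0.1986  0.2516] ang 66.17 f [ 0.7 -0.5 -0.9] op 1.002
[ 34.57 -18.65   5.15] -45.8
```

Emit:
{"name": "carry_out", "arguments": {"increments": "4.5 -2.5 0 -6; 9 -5 0 -12; 14 -7.5 0 -18; 19 -10 0 -24; 24 -13 1 -31; 29 -15.5 2.5 -38; 34.6 -18.6 4 -45.8; 34.6 -18.6 5 -45.8"}}

```text
clock: 2.1
tool_pos: [0.4691, 0.1962, 0.2008]
eef_rot: [-0.001, 0.557, 0.831, 0.001]
ft_force: [0.4, -0.7, 0.3]
opening: 1.002
grasp_force: 0.0
```

```bash
cat > look.py <<'E'
import sys
from h import *
n,cam=sys.argv[1],'wrist'
f=grab_frame(cam);save(f,n);P=world(f);c=f['frame'].astype(int)
m=(c[:,:,0]-c[:,:,2]>25)&(P[:,:,2]>.008)&(P[:,:,2]<.12)&(f['z_map']>0)
# keep largest blob
k,l,st,_=cv2.connectedComponentsWithStats(m.astype('u1'));i=1+st[1:,4].argmax();Q=P[l==i]
zt=np.percentile(Q[:,2],95);T=Q[Q[:,2]>zt-.006]
print('px',st[i],'ztop',zt,'minmax',Q.min(0).round(4),Q.max(0).round(4))
print('top',cv2.minAreaRect(T[:,:2].astype('f')));print('all',cv2.minAreaRect(Q[:,:2].astype('f')))
inc()
E
python3 look.py w1
```

```text
px [ 223  148   60   50 2858] ztop 0.05286308380248798 minmax [0.4271 0.1586 0.0244] [0.5066 0.2358 0.0544]
top ((0.4676233232021332, 0.19687797129154205), (0.06419924646615982, 0.03681772202253342), 22.293428421020508)
all ((0.4678550362586975, 0.1963333636522293), (0.06417399644851685, 0.0602237731218338), 22.400739669799805)
t 2.15 pos [0.4694 0.1934 0.1993] ang 112.02 f [-1.2 -1.7 -1.7] op 0.996
```

View pics/w1.png

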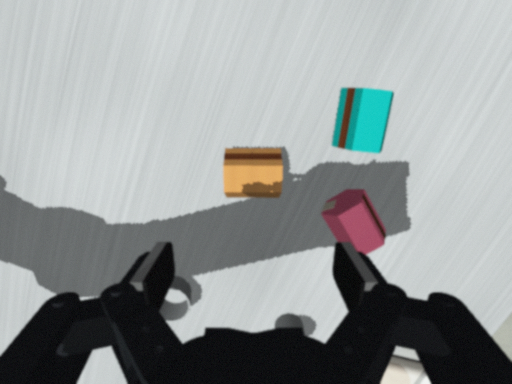

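The carton is at (253,172) with its seam on the upper (+u) side. Its pose is (.468,.196) with yaw 22.3°. Next I'll go behind it with the fingers half closed and tumble it from its upper slanted flat.

```bash
cat >> h.py <<'E'
def off(c,ang,o,z):  # target at offset o (m) along u from c
    a=np.radians(ang);return (c[0]+o*np.cos(a),c[1]+o*np.sin(a),z,ang)
E
python3 -c "
from h import *
c=(.4678,.1963)
inc(off(c,112.3,-.06,.09),off(c,112.3,-.05,.036))"
```

```text
t 2.15 pos [0.4694 0.1934 0.1993] ang 112.02 f [-1.2 -1.7 -1.7] op 0.996
[-5.69  0.02 10.92] -0.3
[-4.69  0.02 16.32] -0.3
```

Emit:
{"name": "carry_out", "arguments": {"increments": "-3 0 2 -0.3; -5.7 0 5 -0.3; -5.7 0 9 -0.3; -5.7 0 12 -0.3; -5.5 0 14.5 -0.3; -5.2 0 16 -0.3; -4.7 0 16.3 -0.3; -4.7 0 16.3 -0.3", "gripper": 35}}

```text
clock: 3.15
tool_pos: [0.4887, 0.1481, 0.0389]
eef_rot: [0.0, 0.559, 0.829, 0.0]
ft_force: [-0.3, -0.0, -0.6]
opening: 0.353
grasp_force: 0.0
```

```bash
python3 look.py w2
```

```text
px [  182    97   139   105 13736] ztop 0.05276786680351153 minmax [0.4268 0.1578 0.0251] [0.5074 0.2357 0.0542]
top ((0.46745747327804565, 0.19701731204986572), (0.06482216715812683, 0.037245165556669235), 22.574201583862305)
all ((0.46759286522865295, 0.19668841361999512), (0.06482488662004471, 0.05901796743273735), 22.079551696777344)
t 3.2 pos [0.4889 0.1479 0.0391] ang 112.08 f [ 0.3 -0.7  0.3] op 0.355
```

View pics/w2.png

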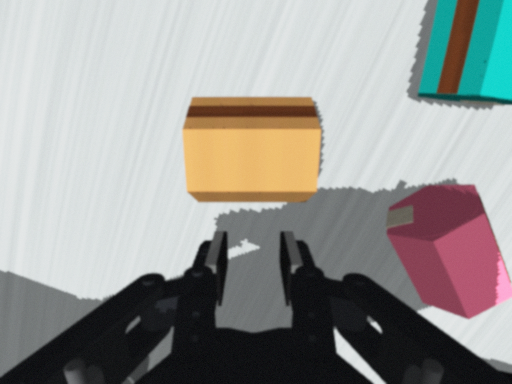

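The carton is at (252,150), centred between the two fingertips at (220,240) and (285,240). Now the push along an arc.

Emit:
{"name": "carry_out", "arguments": {"increments": "1.5 0 -0.2 0; 2.4 0 -0.2 0; 3.1 0 -0.5 0; 3.8 0 -0.9 0; 4.5 0 -1.2 0; 5.2 0 -1.4 0; 5.9 0 -1.5 0; 6.3 0 -1.5 0"}}

```text
clock: 4.2
tool_pos: [0.4649, 0.2074, 0.054]
eef_rot: [0.0, 0.558, 0.83, 0.001]
ft_force: [0.3, -0.3, 7.0]
opening: 0.352
grasp_force: 3.4
```

```bash
python3 look.py w3
```

```text
px [ 193  167  118   88 8896] ztop 0.057891556592223274 minmax [0.4181 0.1944 0.026 ] [0.492  0.2587 0.0677]
top ((0.458448588848114, 0.21902653574943542), (0.06449766457080841, 0.03198909014463425), 22.046478271484375)
all ((0.4568657875061035, 0.22317184507846832), (0.06465841829776764, 0.051035165786743164), 21.99481773376465)
t 4.25 pos [0.4646 0.2079 0.054 ] ang 112.15 f [0.6 1.7 6.3] op 0.352
```

View pics/w3.png

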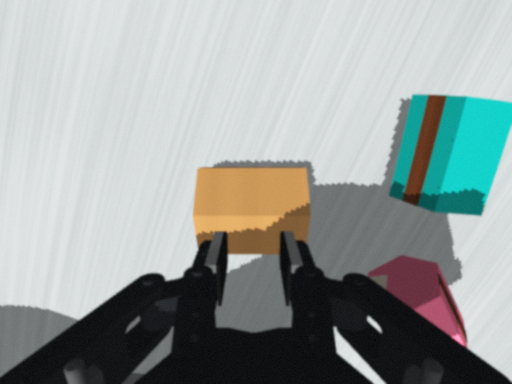

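The carton is at (250,210) with its seam gone from view and its centre 29 mm further on, so it has rolled. I'll check whether it lies flat.

```bash
cat > prof.py <<'E'
import sys
from h import *
c=np.array([float(sys.argv[1]),float(sys.argv[2])]);a=np.radians(float(sys.argv[3]))
f=grab_frame('wrist');P=world(f);k=f['frame'].astype(int)
m=(k[:,:,0]-k[:,:,2]>25)&(P[:,:,2]>.008)&(P[:,:,2]<.12)
Q=P[m];o=(Q[:,:2]-c)@[np.cos(a),np.sin(a)];l=(Q[:,:2]-c)@[np.sin(a),-np.cos(a)]
s=abs(l)<.02;o=o[s];z=Q[s,2]
for b in np.arange(-.06,.1,.005):
    i=(o>=b)&(o<b+.005)
    if i.sum()>5: print(round(b*1000+2.5,1),(np.median(z[i])*1000).round(1),end=' | ')
print()
inc()
E
python3 prof.py .4678 .1963 112.1
```

```text
2.5 49.4 | 7.5 50.7 | 12.5 52.1 | 17.5 53.6 | 22.5 55.1 | 27.5 56.5 | 32.5 57.4 | 37.5 53.9 | 42.5 49.1 | 47.5 44.4 | 52.5 39.4 | 
t 4.3 pos [0.4648 0.2076 0.0539] ang 112.15 f [ 0.1 -0.2  6.8] op 0.349
```

It's tilted 44°, past balance, with the finger resting on the rear flat. Raising the tool should let it settle forward.

Emit:
{"name": "carry_out", "arguments": {"increments": "0.2 0 -0.3 0; 0.3 0 -0.8 0; 0.3 0 -2 0; 0 0 -4 0; -3 0 -4.5 0; -5 0 -4.5 0; -6 0 -4.5 0; -6 0 -4.5 0"}}

```text
clock: 5.3
tool_pos: [0.4876, 0.1501, 0.0988]
eef_rot: [0.0, 0.559, 0.829, 0.0]
ft_force: [-0.7, 0.4, -0.2]
opening: 0.35
grasp_force: 0.0
```

```bash
python3 prof.py .4678 .1963 112.1;python3 look.py w4
```

```text
2.5 26.6 | 7.5 31.7 | 12.5 45.1 | 17.5 49.2 | 22.5 51.9 | 27.5 51.9 | 32.5 52.0 | 37.5 52.0 | 42.5 52.0 | 47.5 51.8 | 52.5 46.3 | 57.5 36.2 | 62.5 29.0 | 
t 5.35 pos [0.4872 0.1509 0.0987] ang 112.07 f [-0.1 -0.1  0.1] op 0.353
px [ 202   54  101   77 7077] ztop 0.05292043933502001 minmax [0.4147 0.1975 0.0244] [0.4922 0.2669 0.0543]
top ((0.45513656735420227, 0.22745724022388458), (0.06483203917741776, 0.03773762285709381), 22.042879104614258)
all ((0.45368140935897827, 0.2312387228012085), (0.06546128541231155, 0.052570294588804245), 22.131542205810547)
t 5.4 pos [0.487  0.1513 0.0986] ang 112.12 f [-0.4  0.3  0.4] op 0.346
```

The first roll worked: it lies flat, centred about (.455,.228). Repeating it.

```bash
python3 -c "
from h import *
c=(.4548,.2282)
inc(off(c,112.1,-.056,.06),off(c,112.1,-.052,.037))"
```

```text
t 5.4 pos [0.487  0.1513 0.0986] ang 112.12 f [-0.4  0.3  0.4] op 0.346
[ 2.74 -0.09  3.86] 0.0
[ 3.14 -0.09  6.16] 0.0
```

Emit:
{"name": "carry_out", "arguments": {"increments": "1 0 1 0; 2 0 2 0; 2.7 0 3.9 0; 2.7 0 5.2 0; 3 0 6.1 0; 3.1 0 6.1 0; 3.1 0 6.1 0; 3.1 0 6.1 0"}}

```text
clock: 6.4
tool_pos: [0.4761, 0.1791, 0.0378]
eef_rot: [0.0, 0.559, 0.829, 0.0]
ft_force: [-0.1, -0.8, -0.8]
opening: 0.351
grasp_force: 0.0
```

Emit:
{"name": "carry_out", "arguments": {"increments": "1.5 0 0 0; 2.4 0 -0.2 0; 3.1 0 -0.5 0; 3.8 0 -0.9 0; 4.5 0 -1.2 0; 5.2 0 -1.4 0; 5.9 0 -1.6 0; 6.4 0 -1.7 0"}}

```text
clock: 7.4
tool_pos: [0.4512, 0.2392, 0.0544]
eef_rot: [-0.0, 0.558, 0.83, 0.0]
ft_force: [-0.1, 0.2, 0.6]
opening: 0.348
grasp_force: 0.0
```

Emit:
{"name": "carry_out", "arguments": {"increments": "0.2 0 -0.3 0; 0.3 0 -0.8 0; 0.3 0 -2 0; 0 0 -4 0; -3 0 -6 0; -5 0 -8 0; -5 0 -10 0; -5 0 -10 0"}}

```text
clock: 8.4
tool_pos: [0.4715, 0.1922, 0.1566]
eef_rot: [0.001, 0.559, 0.829, 0.001]
ft_force: [-0.7, -0.4, -0.6]
opening: 0.342
grasp_force: 0.0
```

```bash
python3 prof.py .4548 .2282 112.1;python3 look.py w5
```

```text
2.5 26.8 | 7.5 32.6 | 12.5 41.6 | 17.5 50.1 | 22.5 51.9 | 42.5 52.0 | 47.5 51.7 | 52.5 44.4 | 57.5 35.8 | 62.5 28.8 | 
t 8.45 pos [0.4709 0.1921 0.1554] ang 112.05 f [-0.9  0.1 -0.1] op 0.351
px [ 332  197   72   77 3708] ztop 0.0527157699997728 minmax [0.5659 0.1468 0.0081] [0.6494 0.2291 0.054 ]
top ((0.6081188917160034, 0.18712373077869415), (0.036841001361608505, 0.06566151976585388), 55.178253173828125)
all ((0.6081100702285767, 0.18725281953811646), (0.06000331789255142, 0.0658353790640831), 55.72439193725586)
t 8.5 pos [0.4704 0.1921 0.1546] ang 112.08 f [-0.4 -0.5 -0.4] op 0.352
```

View pics/w5.png

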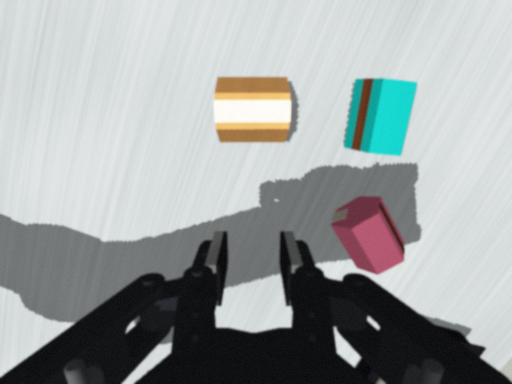

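The label faces up, as a white band at (253,110). Now to measure and grasp it by its ends.

```bash
cat > car.py <<'E'
import sys
from h import *
f=grab_frame('wrist');P=world(f);k=f['frame'].astype(int)
x,y=float(sys.argv[1]),float(sys.argv[2])
m=(np.hypot(P[:,:,0]-x,P[:,:,1]-y)<.06)&(P[:,:,2]>.04)&(P[:,:,2]<.07);T=P[m]
print(len(T),np.median(T[:,2]),cv2.minAreaRect(T[:,:2].astype('f')))
lab=m&(k.min(2)>150);L=P[lab];print('label',cv2.minAreaRect(L[:,:2].astype('f')),L[:,2].mean())
E
python3 car.py .442 .260; python3 -c "
from h import *
c=(.4423,.2593)
inc(off(c,112.1,0,.1),off(c,112.1,0,.006))"
```

```text
3769 0.05190437613663105 ((0.44219040870666504, 0.2596481740474701), (0.0657525509595871, 0.044147033244371414), 22.286664962768555)
label ((0.44129517674446106, 0.26259756088256836), (0.06571545451879501, 0.03338632360100746), 20.827669143676758) 0.052409135725409575
t 8.55 pos [0.4701 0.1921 0.154 ] ang 112.09 f [-0.8  0.5 -0.1] op 0.349
[ 7.27 -0.04  5.4 ] -0.0
[ 7.28 -0.04 14.8 ] -0.0
```

Emit:
{"name": "carry_out", "arguments": {"increments": "3 0 1 0; 6 0 3 0; 7.3 0 5 0; 7.3 0 8 0; 7.3 0 11 0; 7.3 0 13.5 0; 7.3 0 14.6 0; 7.3 0 14.6 0", "gripper": 100}}

```text
clock: 9.55
tool_pos: [0.4423, 0.2598, 0.0078]
eef_rot: [-0.001, 0.558, 0.83, -0.001]
ft_force: [0.2, -0.4, 0.3]
opening: 1.0
grasp_force: 0.0
```

Emit:
{"name": "carry_out", "arguments": {"increments": "0 0 0 0; 0 0 0 0; 0 0 0 0; 0 0 0 0; 0 0 0 0; 0 0 0 0; 0 0 0 0; 0 0 0 0", "gripper": 10}}

```text
clock: 10.55
tool_pos: [0.4436, 0.2602, 0.0094]
eef_rot: [0.001, 0.559, 0.829, 0.001]
ft_force: [-1.3, 0.8, 6.8]
opening: 0.741
grasp_force: 66.4
```

Emit:
{"name": "carry_out", "arguments": {"increments": "0 0 -0.5 0; 0 0 -2 0; 0 0 -4 0; 0 0 -7 0; 0 0 -10 0; 0 0 -13 0; 0 0 -15 0; 0 0 -15 0"}}

```text
clock: 11.55
tool_pos: [0.4437, 0.2604, 0.1605]
eef_rot: [0.001, 0.559, 0.829, 0.001]
ft_force: [0.6, -0.1, -2.0]
opening: 0.746
grasp_force: 66.1
```

```bash
python3 - <<'E'
from h import *
f=grab_frame('wrist');save(f,'w6')
s=sensors.read_state();c=s['tool_pos']
# bay centre from tray est
th=np.radians(3.4);ty=np.array([-np.sin(th),np.cos(th)])
b=np.array([.5155,-.232])-ty*.047;print('bay',b)
inc((.56,.0,.2,103),(b[0],b[1],.16,93.4))
E
```

```text
bay [ 0.5182874  -0.27891727]
t 11.6 pos [0.4432 0.2599 0.1591] ang 112.06 f [-0.4 -0.1 -2.3] op 0.74
[-28.47   1.07  -4.07] 9.1
[-52.75 -13.28  -0.08] 18.7
```

View pics/w6.png

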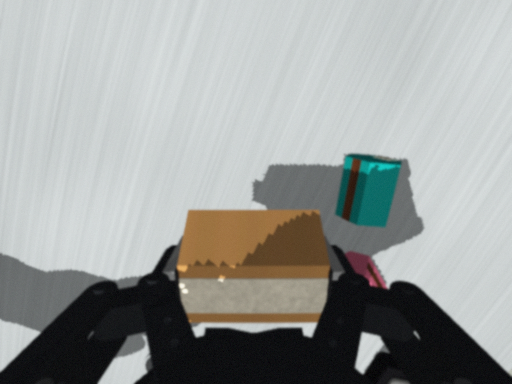

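The carton is held with its label up, at (255,300). Carrying it over to the bay.

Emit:
{"name": "carry_out", "arguments": {"increments": "-6 -1.5 0 2.3; -12 -3 0 4.6; -18 -4.5 0 7; -24 -6 0 9.3; -30 -7.5 0 11.6; -36 -9 0 14; -40 -10 0 16; -40 -10 0 16"}}

```text
clock: 12.6
tool_pos: [0.5001, -0.1515, 0.1573]
eef_rot: [-0.001, 0.671, 0.742, -0.0]
ft_force: [-0.5, 1.4, -1.5]
opening: 0.742
grasp_force: 66.2
```

```bash
python3 -c "
from h import *
inc((.5183,-.279,.16,93.4),(.5183,-.279,.1,93.4))"
```

```text
t 12.6 pos [ 0.5001 -0.1515  0.1573] ang 95.76 f [-0.5  1.4 -1.5] op 0.742
[-12.87   0.53  -0.28] 2.4
[-12.87   0.54   5.72] 2.4
```

Emit:
{"name": "carry_out", "arguments": {"increments": "-3 0.1 0 0.6; -6 0.2 0 1.2; -9 0.4 0 1.8; -12 0.5 0 2.4; -12.9 0.5 2 2.4; -12.9 0.5 4 2.4; -12.9 0.5 5.7 2.4; -12.9 0.5 5.7 2.4"}}

```text
clock: 13.6
tool_pos: [0.5183, -0.2746, 0.0994]
eef_rot: [-0.002, 0.684, 0.73, -0.0]
ft_force: [0.8, 0.4, -1.5]
opening: 0.74
grasp_force: 66.2
```

```bash
python3 - <<'E'
from h import *
inc((.5183,-.279,.014,93.4))
st=sensors.read_state();c=st['tool_pos']
f=grab_frame('wrist');P=world(f);k=f['frame'].astype(int)
# label tilt
d=np.hypot(P[...,0]-c[0],P[...,1]-c[1]);m=(d<.045)&(k[...,0]-k[...,2]<25)&(k.min(2)>70)&(abs(P[...,2]-c[2]-.044)<.02)
L=P[m];A=np.c_[L[:,:2]-c[:2],np.ones(len(L))];print('label plane',len(L),np.linalg.lstsq(A,L[:,2],rcond=None)[0],cv2.minAreaRect(L[:,:2].astype('f')))
f2={n:grab_frame(n) for n in('scene','side')}
for n,r in(('scene',(195,280,165,262)),('side',(145,210,225,305))):
    P=world(f2[n]);k=f2[n]['frame'].astype(int);y0,y1,x0,x1=r
    q=P[y0:y1,x0:x1].reshape(-1,3);kk=k[y0:y1,x0:x1].reshape(-1,3)
    m=(kk.max(1)<70)&(q[:,2]>.018)&(q[:,2]<.031);print(n,m.sum(),cv2.minAreaRect(q[m][:,:2].astype('f')))
save(f2['scene'],'s7')
cv2.imwrite('pics/s7c.png',cv2.resize(f2['scene']['frame'][150:280,150:280],None,fx=4,fy=4)[:,:,::-1])
E
```

```text
t 13.6 pos [ 0.5183 -0.2746  0.0994] ang 93.76 f [ 0.8  0.4 -1.5] op 0.74
[-0.45 -0.    8.53] 0.4
label plane 4972 [-0.0037674  -0.07146519  0.14240295] ((0.5184385776519775, -0.27280861139297485), (0.0881020650267601, 0.023227160796523094), 3.720127582550049)
scene 468 ((0.5157610177993774, -0.23321187496185303), (0.14867204427719116, 0.1954471319913864), 2.7134010791778564)
side 541 ((0.5157371163368225, -0.23191571235656738), (0.14604029059410095, 0.20097097754478455), 3.773481607437134)
```

View pics/s7c.png

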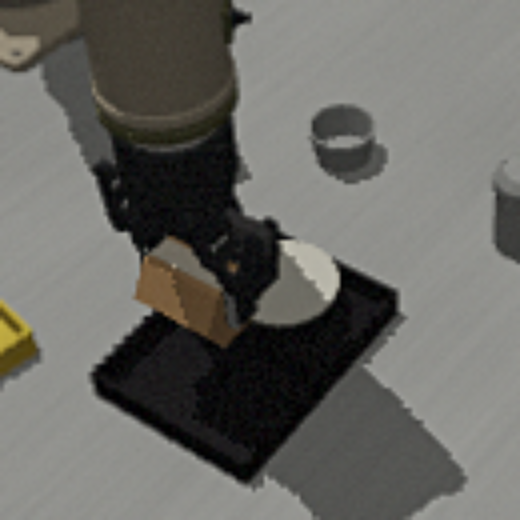

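The tray pose is confirmed at (.5157,-.2325), 3.4°. The carton hangs over the empty bay at crop (195,290). Lowering it.

```bash
python3 -c "
from h import *
inc((.5183,-.279,.0135,93.4))"
```

```text
t 13.75 pos [ 0.5197 -0.2759  0.102 ] ang 93.71 f [-0.  -0.5 -0.7] op 0.741
[-0.3  -0.17  8.85] 0.3
```

Emit:
{"name": "carry_out", "arguments": {"increments": "-0.3 -0.1 2 0.3; -0.3 -0.1 4 0.3; -0.3 -0.1 5.5 0.3; -0.3 -0.1 6.7 0.3; -0.3 -0.1 7.5 0.3; -0.3 -0.1 8 0.3; -0.3 -0.1 8.3 0.3; -0.3 -0.1 8.5 0.3"}}

```text
clock: 14.75
tool_pos: [0.5186, -0.2794, 0.0165]
eef_rot: [0.0, 0.686, 0.728, 0.0]
ft_force: [-0.8, 0.3, -1.6]
opening: 0.74
grasp_force: 66.2
```

```bash
python3 -c "
from h import *
inc((.5183,-.279,.0134,93.4))"
```

```text
t 14.75 pos [ 0.5186 -0.2794  0.0165] ang 93.37 f [-0.8  0.3 -1.6] op 0.74
[ 0.04 -0.03  0.31] -0.0
```

Emit:
{"name": "carry_out", "arguments": {"increments": "0 0 0.1 0; 0 0 0.2 0; 0 0 0.3 0; 0 0 0.35 0; 0 0 0.4 0; 0 0 0.4 0; 0 0 0.4 0; 0 0 0.4 0"}}

```text
clock: 15.75
tool_pos: [0.5185, -0.2793, 0.0135]
eef_rot: [0.0, 0.686, 0.728, -0.0]
ft_force: [-5.2, 1.7, 12.0]
opening: 0.741
grasp_force: 67.9
```

It's on the floor with light contact force, so I'll release and rise straight up.

Emit:
{"name": "carry_out", "arguments": {"increments": "0 0 -0.1 0; 0 0 -0.1 0; 0 0 -0.1 0; 0 0 -0.1 0; 0 0 -0.1 0; 0 0 -0.1 0; 0 0 -0.1 0; 0 0 -0.1 0", "gripper": 97}}

```text
clock: 16.75
tool_pos: [0.5184, -0.2792, 0.0133]
eef_rot: [0.0, 0.686, 0.728, -0.0]
ft_force: [-0.0, 0.3, -0.0]
opening: 0.969
grasp_force: 0.0
```

Emit:
{"name": "carry_out", "arguments": {"increments": "0 0 -1 0; 0 0 -2.5 0; 0 0 -5 0; 0 0 -8 0; 0 0 -12 0; -4 0 -14 0; -8 0 -15 0; -11 0 -15 0"}}

```text
clock: 17.75
tool_pos: [0.5251, -0.3913, 0.166]
eef_rot: [0.002, 0.686, 0.727, -0.0]
ft_force: [-1.0, 0.6, 0.1]
opening: 0.967
grasp_force: 0.0
```

```bash
python3 car.py .518 -.279; python3 - <<'E'
from h import *
f=grab_frame('wrist');save(f,'w8');P=world(f)
m=(np.hypot(P[...,0]-.518,P[...,1]+.279)<.03)&(P[...,2]>.05)&(P[...,2]<.07)&(f['frame'].min(2)>150);L=P[m]
print(np.linalg.lstsq(np.c_[L[:,:2]-L[:,:2].mean(0),np.ones(len(L))],L[:,2],rcond=None)[0]);inc()
E
```

```text
4343 0.05575360059588432 ((0.5174683332443237, -0.28034865856170654), (0.06548189371824265, 0.04873864725232124), 3.238891839981079)
label ((0.5331968069076538, -0.2767358124256134), (0.005693471524864435, 0.011652699671685696), 58.675270080566406) 0.05673243647591038
[ 0.07812748 -0.52229469  0.05703858]
t 17.85 pos [ 0.5237 -0.3932  0.1643] ang 93.1 f [-0.1 -0.3 -0. ] op 0.966
```

View pics/w8.png

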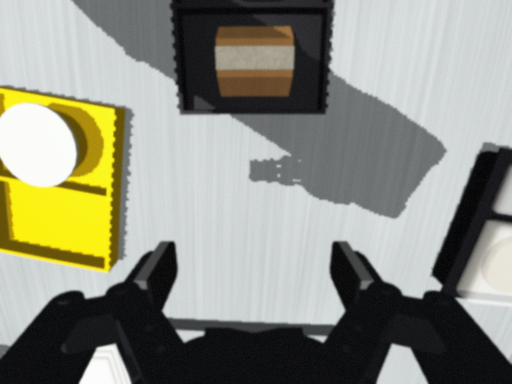

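The carton lies in the bay at (254,60) with its label up. Its top is at 55.8 mm (4 + 52), its yaw is 3.2°, and the gripper is clear.

```bash
python3 -c "
from cell import job_done
print(job_done())"
```

```text
the job is handed in; nothing more can be done
None
```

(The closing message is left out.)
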